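# Hold the test cell in the light beam

## Task

Slide the beam tester's shutter fully open, then take the tall glass cell out of the rack with the fingers on its frosted faces only, never on the clear windows. Hold it still and upright in the light path, midway between lamp and sensor, with its clear windows square to the beam and the light passing through the middle of their width, in their lower half. Do not bump the tester with it, leave the other things where they are, and finish while still holding it there.

Things in the scene. Friction and masses are not known exactly. Their poses are not given: they have to be found in the camera images.
- beam (a point): Middle of the tester's light path, 75 mm above the bench. Tester axes: y runs along the beam from sensor to lamp, z up. The beam is about 10 mm thick and passes through this point from lens barrel to lens barrel (30 mm diameter). Free gap along y: -53 mm (sensor barrel) to +47 mm (shutter blade). A thin black cross on the base plate below marks the beam line and the middle.
- shutter_tab (a point): Upright black tab of the shutter, on top of the lamp housing, with the tester's axes: 16 mm along x, 14 mm along y, its top 14 mm above this point, its foot 22 mm below. The point is on the tab's axis, 127 mm above the bench, 70 mm from the beam point along the tester's +y. The tab carries a dark steel blade, 36 mm wide, that hangs in front of the lamp's lens.
- shutter (a joint): How far the shutter has slid along the tester's +x, in m: about 0 (blade in front of the lens) to 0.040 (fully open, against its stop). Stays where it is left; about 1.5 N moves it.
- cell_center (a point): Centre, half-way up, of the tall glass cell (cuvette): open-topped, 76 mm tall, 24 mm across its two broad frosted faces (matt white, at its +x and -x, 29 mm wide) and 34 mm over its two clear windows (at +y and -y, 22 mm wide). 70 g, rigid. It stands upright (z up), 12 mm deep in one of the rack's three pockets, underside 6 mm above the bench.
- cell_spot (a point): Point on the cell's upright centre axis, 20 mm above its underside (18 mm below its centre), axes as the cell's: the part of the windows that the light should go through. The frosted faces then look sideways across the beam (along the tester's x).
- cell: The same tall glass cell; origin at the centre of its underside, x across the frosted faces, y through the clear windows, z up.
- rack: Fixed grey plastic rack, a slab 60 mm (x) by 220 mm (y), 18 mm high; origin at the centre of its underside. Three pockets 27 mm (x) by 37 mm (y) and 12 mm deep at y = -75, 0 and +75 mm; pieces in it stand with the rack's axes, so frosted faces look along the rack's x.
- tester: Beam tester, fixed; origin on the bench 75 mm below beam, same axes. Aluminium base plate 90 (x) by 240 (y) by 10 mm. Grey finned lamp housing, 64 mm along x, from y = +61 to +111 mm; black sensor housing, 50 mm along x, from y = -61 to -106 mm; both 100 mm high above the bench (plus the shutter on the lamp).
- short_cell_center (a point): Centre of a bystander: a short cell of the same kind, 42 mm tall, in another pocket of the rack. To be left alone.
- plug_center (a point): Centre of a bystander: a black plastic plug with a round knob (20 mm diameter), 48 mm tall, in another pocket of the rack. To be left alone.
- tub_center (a point): Centre of a bystander: clear plastic tub with screws, 72 mm diameter, 40 mm high, on the bench. To be left alone.
- driver_grip (a point): Grip of a bystander: screwdriver with a blue handle, 160 mm long, lying on the bench. To be left alone.
There are look-alikes about, which are no part of the job. What is shaped like the cell but yellow is not meant.

How it is judged:
By the outcome, as a careful person would: the job done as asked, in the order asked, and still so for the second after the job is handed in, while the arm keeps its last pose, push and grip.
It also fails if it takes over 58 s, if anything falls off the work surface, if the arm or the gripper's body presses on something with over 40 N, if the wrist force passes 120 N, or if a joint passes its speed limit or range.

## Robot

A 6-joint arm with a two-finger parallel gripper is mounted at the origin on the work surface. World frame = base frame: x ahead of the robot, y to its left, z up, the work surface at z = 0. Lengths are in mm, angles in rad, forces in N, time in s.
With the tool pointing down it reaches from about 300 to 775 mm from the base axis. Payload 14.6 kg.
Tool frame: the origin (TCP) lies at the very end of the fingers, on their centre line; the grasp point (between the pads) lies 19 mm behind it; z points along the fingers, y is the line along which they close (so a half turn about z gives the same grasp; the last joint's range is limited). The gripper opens to 94 mm and grips with 3 to 60 N. Pads are 16 mm wide; open, the fingers measure 119 mm over their backs; the gripper's body (75 mm by 177 mm) begins 78 mm behind the grasp point.
Start: joints at [-1.289, 0.3, 1.521, -0, 1.321, -0.067], TCP at [187.966, -516.873, 205.446] pointing down, gripper open.
Joint ranges: [-3.03, 3.03], [-0.79, 2.21], [0.23, 2.52], [-1.04, 4.18], [0, 3.07], [-2.55, 2.55]. Speed limits (rad/s): [2.22, 2.22, 2.57, 3.14, 3.14, 3.14].

## Interface

Orientations are given as [roll, pitch, yaw] about the fixed x, y, z axes, in that order (R = Rz(yaw) Ry(pitch) Rx(roll)).
In Python, from cell import manip, camera, get_calibration gives the robot as it stands. The module is installed in compiled form; this text tells all that it offers.
- The arm moves only by the tool jog_arm, never from a script. Its argument "plan" is one flat list of numbers, 6 for each row, row after row: the shift along the world's x, y, z in m, then the turn, a rotation vector about the world's x, y, z in degrees. A call has 1 to 20 rows; each row is the pose to reach, as a shift and turn from the pose commanded when the call began; what a row does not reach only later rows make up. A row lasts 1/10 s, in which the tool goes at most 50 mm and 8.59 degrees, less where a joint would pass 70% of its speed; a pose out of reach is approached as far as the arm can. A call with a gripper value outside its range is refused whole. "claw" is the finger opening in m, from 0 to 0.094, set as the call begins (left out, the last holds). The fingers move at their own pace and stop on an object; "force" is the grip in N (left out, the last holds). Time passes only in rows, so rows that repeat a pose let the fingers close. It gives the time, the measured TCP pose, the force, the opening and the grip force at its end, in the units of the state.
- manip.read_state(): the state, without advancing time (a new reading comes with each control period).
- camera(name): name is "scene" or "top"; returns (picture, depth): 384x512x3 uint8, red, green, blue; 384x512 float32, mm along the optical axis (not along the pixel's ray), 0 where there is no reading.
- get_calibration(name): a dict with "fx", "fy", "cx", "cy" (pixels), "origin" and "attitude" of the camera in the world. Camera axes: x right, y down, z forward; pixel columns grow to the right and rows downward; lengths in mm; the calibration is good to about 2 mm. A picture is of the moment at which its call begins. get_calibration takes no time and is no camera call.
- manip.sign_off(): hands the job in; it is judged then, once.
The state is a dict: "clock": time; "joints": joint angles; "qd": joint speeds; "effort": joint torques, N m; "eef_pos": TCP position; "eef_rot": TCP orientation; "wrist_force": force on the tool from outside, world axes, zero at the start; "moment": the same for the moment, N m; "finger_gap": finger opening in mm; "finger_force": force on a finger pad.
Only numpy, scipy, OpenCV 4.12 (cv2) and the standard library are available. Lean on these libraries where they do the work, as an engineer would, in place of code of your own. Each camera call takes 0.05 s, during which the arm holds its last target. There are 200 camera calls.

## Working session

There is one attempt and no reset: what is moved stays moved. The work goes in short steps, Python scripts to look and compute and a tool call to move; the robot and the scene stay as the last step left them, time stands still between calls to the robot, and variables do not carry over. Pictures are saved under pics/ and viewed, at most 10 in all, crops included, and the job is handed in when it is done.

Besides the shell and the picture viewer there is one more tool, called after "Request:" as name(argument=value, ...), one argument or row to a line, values as JSON. jog_arm: Moves the arm, as the interface text tells. Its arguments: {"type":"object","properties":{"plan":{"type":"array"},"claw":{"type":"number"},"force":{"type":"number"}},"required":["plan"]}

```bash
mkdir -p pics
cat > h.py <<'E'
import numpy as np, cv2
from cell import manip, camera, get_calibration
def cap(n):
    p,d=camera(n); np.savez(f'{n}.npz',p=p,d=d); return p,d
def world(n,d=None):
    c=get_calibration(n); R=np.array(c['attitude']); 
    return c,R
E
python3 - <<'E'
from h import *
for n in('top','scene'):
    p,d=cap(n); cv2.imwrite(f'pics/{n}0.png',cv2.resize(p[:,:,::-1],(800,600),interpolation=cv2.INTER_CUBIC))
    print(get_calibration(n))
print(manip.read_state())
E
```

```text
{'fx': 364.71099216787155, 'fy': 364.71099216787155, 'cx': 252.5930104254153, 'cy': 191.06364392928816, 'origin': array([569.54374088,  12.31382357, 869.84574079]), 'attitude': array([-3.04607641,  0.01313768, -1.54469596])}
{'fx': 397.9615705773977, 'fy': 397.9615705773977, 'cx': 253.77644130257232, 'cy': 191.58383043360593, 'origin': array([ 992.18668223, -630.29709043,  642.3419052 ]), 'attitude': array([-2.20280578, -0.0070464 ,  0.52421979])}
{'clock': 0.1, 'joints': array([-1.28860710e+00,  3.00382886e-01,  1.52151074e+00, -2.94615757e-05,
        1.32069482e+00, -6.66026670e-02]), 'qd': array([ 0.00040167, -0.00134055, -0.00070574, -0.000159  ,  0.00195222,
        0.00019669]), 'effort': array([ 1.71138665e-03, -5.32650125e+01, -3.53283119e+01,  7.10358960e-02,
        2.34954699e-02, -4.19109040e-05]), 'eef_pos': array([ 187.89352862, -516.66398225,  204.96447113]), 'eef_rot': array([-3.14059716e+00, -3.77995621e-05,  3.48799185e-01]), 'wrist_force': array([-0.24237739, -0.29262983, -0.79398858]), 'moment': array([-0.02235103,  0.03770724,  0.0071897 ]), 'finger_force': 0.0, 'finger_gap': 94.2762836147798}
```

View pics/top0.png

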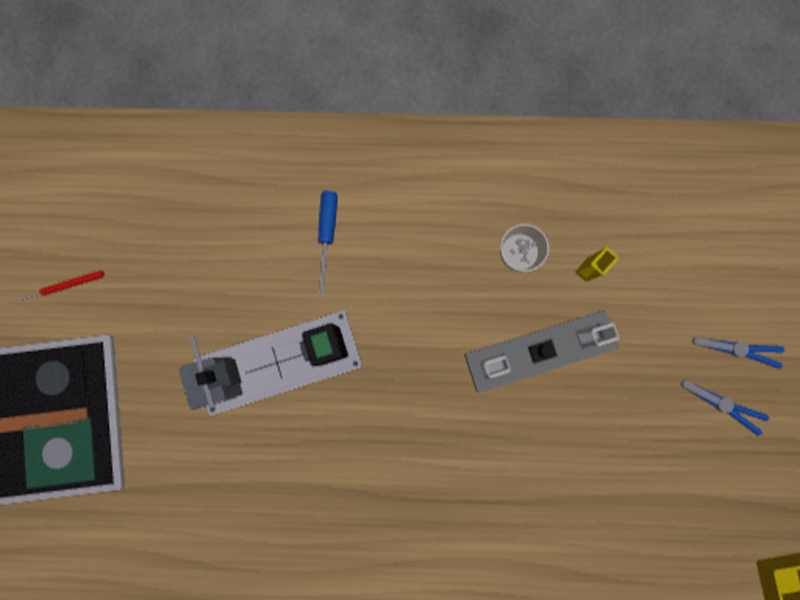

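View pics/scene0.png

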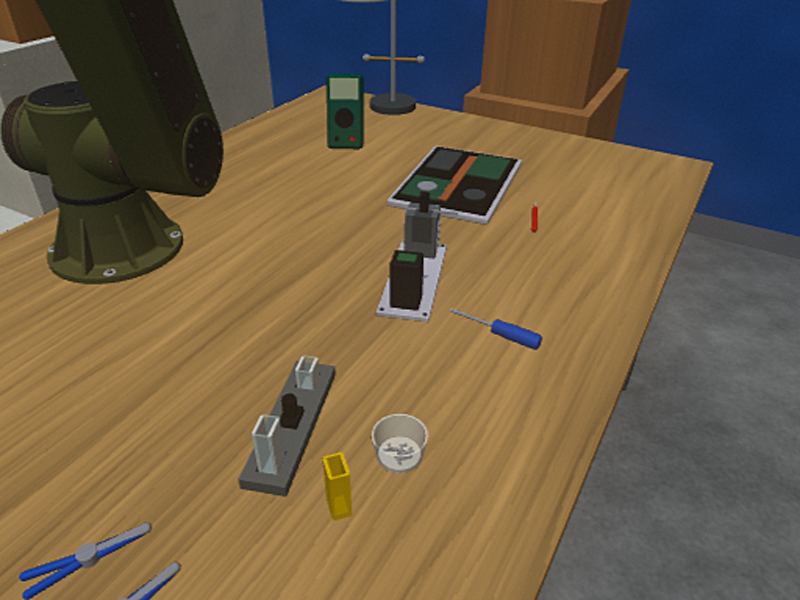

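The top view shows the tester (base plate centre about (277,362), lamp left at (207,380), sensor right at (323,343)). The rack is at about (543,350), with the tall cell in its right pocket at (605,333), the plug in the middle and the short cell on the left. The scene view confirms the tall cell at (265,445) and the yellow look-alike at (338,485).

```bash
cat >> h.py <<'E'
from scipy.spatial.transform import Rotation as Ro
def ray(n,uv,z):
    c=get_calibration(n); R=Ro.from_euler('xyz',c['attitude']).as_matrix(); uv=np.atleast_2d(np.float64(uv))
    r=np.c_[(uv[:,0]-c['cx'])/c['fx'],(uv[:,1]-c['cy'])/c['fy'],np.ones(len(uv))]@R.T
    return c['origin']+r*((z-c['origin'][2])/r[:,2])[:,None]
def proj(n,P):
    c=get_calibration(n); R=Ro.from_euler('xyz',c['attitude']).as_matrix(); q=(np.atleast_2d(P)-c['origin'])@R
    return np.c_[q[:,0]/q[:,2]*c['fx']+c['cx'],q[:,1]/q[:,2]*c['fy']+c['cy']]
def cloud(n,d):
    c=get_calibration(n); R=Ro.from_euler('xyz',c['attitude']).as_matrix(); v,u=np.mgrid[:384,:512]
    return np.dstack([(u-c['cx'])/c['fx']*d,(v-c['cy'])/c['fy']*d,d])@R.T+c['origin']
E
python3 - <<'E'
from h import *
f=np.load('top.npz');p,d=f['p'],f['d']; W=cloud('top',d); h=W[...,2]
hsv=cv2.cvtColor(p,cv2.COLOR_RGB2HSV)
print('bench z',np.median(h[150:170,230:300]))
# depth-height masks
def comp(m,name,amin=30):
    n,l,s,c=cv2.connectedComponentsWithStats(m.astype(np.uint8))
    for i in range(1,n):
        if s[i,4]<amin: continue
        q=W[l==i]; zz=np.median(q[:,2]); (cx,cy),(w,hh),a=cv2.minAreaRect(np.float32(q[:,:2]))
        print(name,s[i],'med z %.1f'%zz,'rect c %.1f %.1f size %.1f %.1f ang %.1f'%(cx,cy,w,hh,a))
roi=np.zeros(h.shape,bool); roi[190:270,110:240]=1
rr=np.zeros(h.shape,bool); rr[190:255,290:405]=1
comp(roi&(h>5)&(h<15),'plate'); comp(roi&(h>92)&(h<106),'top100'); comp(roi&(h>110),'tab',5)
comp(rr&(h>12)&(h<24),'rack'); comp(rr&(h>30),'pieces',10); comp(rr&(h>60),'tall',5)
# colour masks
m=((hsv[...,1]<60)&(hsv[...,2]>140)&roi)
l=cv2.findContours(m.astype(np.uint8),0,1)[0]; c=max(l,key=cv2.contourArea); print('plate img',cv2.minAreaRect(c))
b=cv2.boxPoints(cv2.minAreaRect(c)); print(ray('top',b,10)[:,:2].round(1))
m=((hsv[...,1]<70)&rr); l=cv2.findContours(m.astype(np.uint8),0,1)[0]; c=max(l,key=cv2.contourArea); b=cv2.boxPoints(cv2.minAreaRect(c)); print('rack',ray('top',b,18)[:,:2].round(1))
big=cv2.resize(p[185:270,105:245,::-1],None,fx=5.7,fy=5.7,interpolation=cv2.INTER_CUBIC); 
cv2.imwrite('pics/t1.png',big)
cv2.imwrite('pics/t2.png',cv2.resize(p[185:260,290:410,::-1],None,fx=6.5,fy=6.5,interpolation=cv2.INTER_CUBIC))
E
```

```text
bench z 0.6928425495714805
plate [ 128  199  104   68 2522] med z 10.7 rect c 550.4 200.5 size 90.0 239.1 ang 19.3
top100 [193 207  26  28 504] med z 100.8 rect c 577.8 122.2 size 50.0 45.1 ang 18.8
top100 [114 215  35  48 682] med z 101.4 rect c 538.8 280.1 size 99.8 63.7 ang 19.9
tab [124 237  14  10  98] med z 140.3 rect c 553.9 144.3 size 17.1 265.2 ang 10.4
rack [ 297  199   99   53 1876] med z 18.7 rect c 577.8 -193.8 size 60.2 220.3 ang 18.9
rack [314 230  10   9  32] med z 13.3 rect c 554.2 -128.3 size 14.6 18.5 ang 20.2
pieces [371 207  26  15 250] med z 70.6 rect c 580.8 -136.5 size 27.4 297.2 ang 9.6
pieces [344 221  11   9  82] med z 54.1 rect c 577.7 -94.8 size 214.2 18.0 ang 89.7
pieces [308 228  19  14 109] med z 48.0 rect c 554.2 -64.5 size 153.8 30.1 ang 89.8
tall [375 207  22  15 162] med z 80.6 rect c 580.8 -136.5 size 27.4 297.2 ang 9.6
plate img ((176.66329956054688, 231.94775390625), (38.70651626586914, 102.70941925048828), 72.25532531738281)
[[553.8 331.4]
 [633.5 103.2]
 [547.6  72.6]
 [469.1 298.6]]
rack [[ 571.6  -79.5]
 [ 645.8 -294.5]
 [ 587.5 -312.5]
 [ 514.   -98.8]]
```

View pics/t1.png

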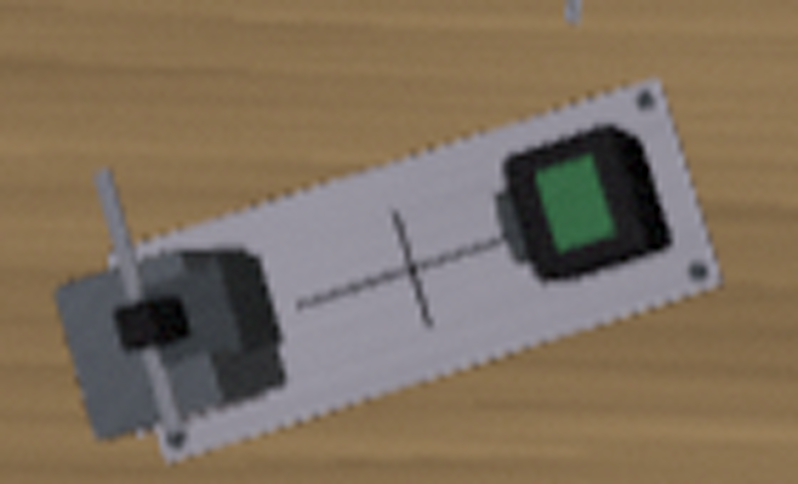

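View pics/t2.png

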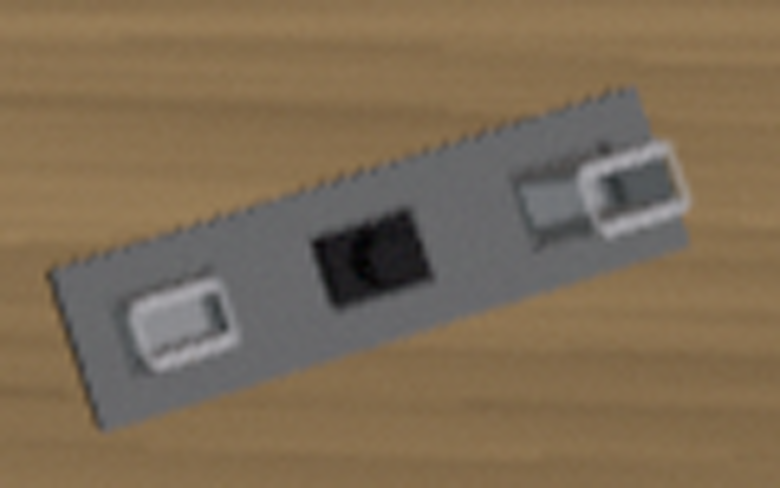

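The plate crop shows the cross at (412,270) and the black tab on its rail at (150,322). The rack crop shows the tall cell's rim at about (635,188), with the plug and the short cell in the other pockets. Next I'll refine the tab, rail and cell top.

Run:
```python
from h import *
f=np.load('top.npz');p,d=f['p'],f['d']; W=cloud('top',d); h=W[...,2]
def rect(m):
    q=W[m]; return np.array(cv2.minAreaRect(np.float32(q[:,:2]))[0]).round(1),np.round(cv2.minAreaRect(np.float32(q[:,:2]))[1:][0],1),np.median(q[:,2]).round(1),len(q)
roi=np.zeros(h.shape,bool); roi[210:265,110:160]=1
a=np.radians(19.3); B=np.array([550.4,200.5]); ex=np.array([np.cos(a),np.sin(a)]); ey=np.array([-np.sin(a),np.cos(a)])
print('tab',rect(roi&(h>135)&(h<146)))
L=np.dstack([(W[...,:2]-B)@ex,(W[...,:2]-B)@ey,h])
m=roi&(h>135)&(h<146); print('tab local',L[m].min(0),L[m].max(0))
m=roi&(h>104)&(h<130); print('rail local',np.percentile(L[m],[5,50,95],axis=0).round(1))
for x0 in range(-60,100,20):
    m=roi&(h>30)&(abs(L[...,0]-x0)<8)&(L[...,1]>55)&(L[...,1]<85); print(x0,h[m].max().round(1) if m.any() else None)
print('cross',ray('top',[[105+412.5/5.7-.5,185+270/5.7-.5]],10))
print('beam guess',B,'tab expect',B+70*ey)
# cell rim
R=np.array([577.8,-193.8]); ar=np.radians(18.9); rx=np.array([np.cos(ar),np.sin(ar)]); ry=np.array([-np.sin(ar),np.cos(ar)])
print('cell from rack',R-75*ry)
rr=np.zeros(h.shape,bool); rr[200:230,365:405]=1
m=rr&(h>74)&(h<90); Lr=np.dstack([(W[...,:2]-R)@rx,(W[...,:2]-R)@ry]); print('rim local',np.percentile(Lr[m],[1,50,99],axis=0).round(1),m.sum(),rect(m))
# rim centre by colour at z=82
hsv=cv2.cvtColor(p,cv2.COLOR_RGB2HSV); mk=(rr&(p.min(2)>150)).astype(np.uint8)
c=max(cv2.findContours(mk,0,1)[0],key=cv2.contourArea); r=cv2.minAreaRect(c);print(r, ray('top',[r[0]],82), ray('top',cv2.boxPoints(r),82).round(1))
```

```text
tab (array([531.3, 267.6]), array([15.8, 13.9]), np.float64(141.4), 62)
tab local [ -3.68716146  62.67035834 135.50525471] [ 12.08005876  76.58514826 144.24155544]
rail local [[-19.3  48.8 104.1]
 [  3.1  63.5 105.9]
 [ 44.8  82.1 120.6]]
-60 None
-40 106.1
-20 107.0
0 143.0
20 140.7
40 106.4
60 106.1
80 None
cross [[550.89580904 201.14601438  10.        ]]
beam guess [550.4 200.5] tab expect [527.26399251 266.56606661]
cell from rack [ 602.09380636 -264.75640191]
rim local [[-11.5 -91.9]
 [  0.5 -74.2]
 [ 12.3 -57.5]] 114 (array([ 602.5, -265. ]), array([23.9, 35.9]), np.float64(82.2), 114)
((385.4415588378906, 209.33938598632812), (1.28153657913208, 12.046442985534668), 70.01689910888672) [[ 612.37790097 -261.90866869   82.        ]] [[ 608.9 -249.3   82. ]
 [ 618.4 -273.6   82. ]
 [ 615.8 -274.5   82. ]
 [ 606.4 -250.2   82. ]]
```

Request:
jog_arm(
  plan=[0.02, 0.046, 0, 0, 0, 8, 0.04, 0.092, 0, 0, 0, 16, 0.06, 0.137, 0, 0, 0, 24, 0.08, 0.183, 0, 0, 0, 32, 0.1, 0.229, 0, 0, 0, 40, 0.12, 0.275, 0, 0, 0, 48, 0.14, 0.32, 0, 0, 0, 56, 0.16, 0.366, 0, 0, 0, 64, 0.18, 0.412, 0, 0, 0, 72, 0.2, 0.458, 0, 0, 0, 80, 0.22, 0.503, 0, 0, 0, 86, 0.24, 0.549, 0, 0, 0, 89.3, 0.26, 0.595, 0, 0, 0, 89.3, 0.28, 0.64, 0, 0, 0, 89.3, 0.3, 0.686, 0, 0, 0, 89.3, 0.318, 0.727, 0, 0, 0, 89.3, 0.332, 0.759, 0, 0, 0, 89.3, 0.34, 0.777, -0.003, 0, 0, 89.3, 0.3433, 0.7845, -0.005, 0, 0, 89.3, 0.3433, 0.7845, -0.005, 0, 0, 89.3],
  claw=0.05,
  force=8,
)

```text
clock: 2.1
eef_pos: [531.0, 267.8, 199.5]
eef_rot: [-3.14, 0.0, 1.908]
wrist_force: [-0.9, -1.6, -0.2]
finger_gap: 49.7
finger_force: 0.0
```

Request:
jog_arm(
  plan=[0, 0, -0.02, 0, 0, 0, 0, 0, -0.045, 0, 0, 0, 0, 0, -0.065, 0, 0, 0, 0, 0, -0.077, 0, 0, 0, 0, 0, -0.081, 0, 0, 0, 0, 0, -0.081, 0, 0, 0],
)

```text
clock: 2.7
eef_pos: [531.4, 267.2, 119.8]
eef_rot: [3.141, 0.0, 1.907]
wrist_force: [0.1, -0.7, -0.1]
finger_gap: 50.0
finger_force: 0.0
```

Request:
jog_arm(
  plan=[0, 0, 0, 0, 0, 0, 0, 0, 0, 0, 0, 0, 0, 0, 0, 0, 0, 0, 0, 0, 0, 0, 0, 0, 0, 0, 0, 0, 0, 0, 0, 0, 0, 0, 0, 0],
  claw=0.01,
  force=8,
)

```text
clock: 3.3
eef_pos: [531.4, 267.7, 119.7]
eef_rot: [3.141, -0.0, 1.907]
wrist_force: [-0.1, -0.1, 1.6]
finger_gap: 16.2
finger_force: 8.0
```

Request:
jog_arm(
  plan=[0.004, 0.0014, 0, 0, 0, 0, 0.008, 0.0028, 0, 0, 0, 0, 0.013, 0.0046, 0, 0, 0, 0, 0.018, 0.0063, 0, 0, 0, 0, 0.023, 0.0081, 0, 0, 0, 0, 0.028, 0.0098, 0, 0, 0, 0, 0.031, 0.0109, 0, 0, 0, 0, 0.033, 0.0116, 0, 0, 0, 0, 0.034, 0.0119, 0, 0, 0, 0, 0.034, 0.0119, 0, 0, 0, 0],
)

```text
clock: 4.3
eef_pos: [565.9, 279.8, 119.7]
eef_rot: [3.141, -0.0, 1.907]
wrist_force: [-0.0, 0.9, 4.4]
finger_gap: 15.9
finger_force: 8.0
```

Request:
jog_arm(
  plan=[0.001, 0.0003, 0, 0, 0, 0, 0.0019, 0.0007, 0, 0, 0, 0, 0.0028, 0.001, 0, 0, 0, 0, 0.0028, 0.001, 0, 0, 0, 0],
)

```text
clock: 4.7
eef_pos: [566.9, 280.2, 119.5]
eef_rot: [-3.137, 0.0, 1.907]
wrist_force: [-14.4, -5.7, 13.1]
finger_gap: 16.1
finger_force: 8.0
```

Run:
```python
from h import *
print(manip.read_state()['wrist_force'],manip.read_state()['eef_pos'])
```

```text
[-14.420958    -5.67807767  13.09084306] [566.87071507 280.22476536 119.4919307 ]
```

Request:
jog_arm(
  plan=[0, 0, 0, 0, 0, 0, 0, 0, 0, 0, 0, 0, 0, 0, 0, 0, 0, 0, 0, 0, 0, 0, 0, 0, 0, 0, 0.03, 0, 0, 0, 0, 0, 0.07, 0, 0, 0, 0, 0, 0.09, 0, 0, 0, 0, 0, 0.1, 0, 0, 0],
  claw=0.05,
)

```text
clock: 5.5
eef_pos: [568.6, 280.7, 221.6]
eef_rot: [3.139, -0.0, 1.907]
wrist_force: [-0.3, -0.7, 0.3]
finger_gap: 50.0
finger_force: 0.0
```

Request:
jog_arm(
  plan=[0.001, -0.02, 0, 0, 0, 0, 0.004, -0.06, 0, 0, 0, 0, 0.007, -0.105, 0, 0, 0, 0, 0.01, -0.15, 0, 0, 0, 0, 0.013, -0.195, 0, 0, 0, 0, 0.016, -0.24, 0, 0, 0, 0, 0.019, -0.285, 0, 0, 0, 0, 0.022, -0.33, 0, 0, 0, 0, 0.025, -0.375, -0.01, 0, 0, 0, 0.028, -0.42, -0.03, 0, 0, 0, 0.031, -0.465, -0.05, 0, 0, -0.3, 0.033, -0.505, -0.07, 0, 0, -0.3, 0.0342, -0.535, -0.085, 0, 0, -0.3, 0.0342, -0.5454, -0.095, 0, 0, -0.3, 0.0342, -0.5454, -0.0995, 0, 0, -0.3, 0.0342, -0.5454, -0.0995, 0, 0, -0.3],
)

```text
clock: 7.1
eef_pos: [602.2, -263.6, 119.2]
eef_rot: [-3.141, -0.001, 1.903]
wrist_force: [-0.3, 0.5, 0.6]
finger_gap: 50.5
finger_force: 0.0
```

Run:
```python
from h import *
s=manip.read_state(); print(s['eef_pos'],s['eef_rot'])
p,d=cap('top'); W=cloud('top',d); h=W[...,2]
roi=np.zeros(h.shape,bool); roi[200:265,110:160]=1
q=W[roi&(h>135)&(h<146)]; c=np.array(cv2.minAreaRect(np.float32(q[:,:2]))[0]); a=np.radians(19.3)
print('tab',c,(c-[550.6,200.8])@[np.cos(a),np.sin(a)])
p2,_=cap('scene'); cv2.imwrite('pics/a.png',cv2.resize(np.hstack([p2[190:330,120:300],p2[100:240,200:380]])[:,:,::-1],None,fx=2.2,fy=2.2,interpolation=cv2.INTER_CUBIC))
```

```text
[ 602.16796606 -263.61016574  119.24014978] [-3.14080676e+00 -1.12748993e-03  1.90276791e+00]
tab [564.87158203 279.81246948] 39.58429106944658
```

View pics/a.png

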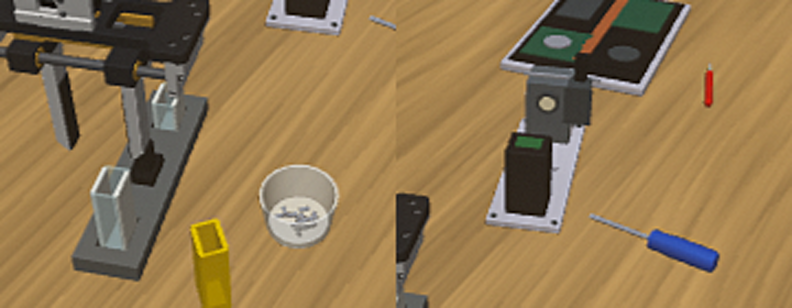

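The shutter is open: the bare lens shows at (547,103), and the tab measures 39.6 mm. The fingers are centred over the tall cell at (110,175). Next I descend and grip.

Request:
jog_arm(
  plan=[0, 0, -0.01, 0, 0, 0, 0, 0, -0.03, 0, 0, 0, 0, 0, -0.05, 0, 0, 0, 0, 0, -0.065, 0, 0, 0, 0, 0, -0.075, 0, 0, 0, 0, 0, -0.078, 0, 0, 0, 0, 0, -0.078, 0, 0, 0, 0, 0, -0.078, 0, 0, 0],
)

```text
clock: 8.0
eef_pos: [602.6, -265.0, 42.8]
eef_rot: [3.141, 0.001, 1.902]
wrist_force: [-0.5, -1.2, 0.7]
finger_gap: 50.1
finger_force: 0.0
```

Request:
jog_arm(
  plan=[0, 0, 0, 0, 0, 0, 0, 0, 0, 0, 0, 0, 0, 0, 0, 0, 0, 0, 0, 0, 0, 0, 0, 0, 0, 0, 0, 0, 0, 0, 0, 0, 0, 0, 0, 0, 0, 0, 0, 0, 0, 0],
  claw=0.015,
  force=15,
)

```text
clock: 8.7
eef_pos: [602.4, -264.9, 42.2]
eef_rot: [3.141, 0.0, 1.902]
wrist_force: [0.2, 0.2, 2.7]
finger_gap: 24.0
finger_force: 15.0
```

Request:
jog_arm(
  plan=[0, 0, 0.005, 0, 0, 0, 0, 0, 0.015, 0, 0, 0, 0, 0, 0.03, 0, 0, 0, 0, 0, 0.05, 0, 0, 0, 0, 0, 0.075, 0, 0, 0, 0, 0, 0.1, 0, 0, 0, 0, 0, 0.12, 0, 0, 0, 0, 0, 0.13, 0, 0, 0, 0, 0, 0.13, 0, 0, 0],
)

```text
clock: 9.6
eef_pos: [602.6, -265.2, 173.9]
eef_rot: [3.14, 0.002, 1.902]
wrist_force: [0.0, -0.4, -1.5]
finger_gap: 24.0
finger_force: 15.0
```

Run:
```python
from h import *
s=manip.read_state(); print(s['eef_pos'],s['eef_rot'],s['finger_gap'],s['wrist_force'])
p,d=cap('scene'); cv2.imwrite('pics/b.png',cv2.resize(p[100:330,60:340,::-1],None,fx=2.6,fy=2.6,interpolation=cv2.INTER_CUBIC))
```

```text
[ 602.57217961 -265.18690716  173.94526525] [3.13990631e+00 2.02406634e-03 1.90206080e+00] 24.02118715453226 [ 0.00631416 -0.36467975 -1.51317249]
```

View pics/b.png

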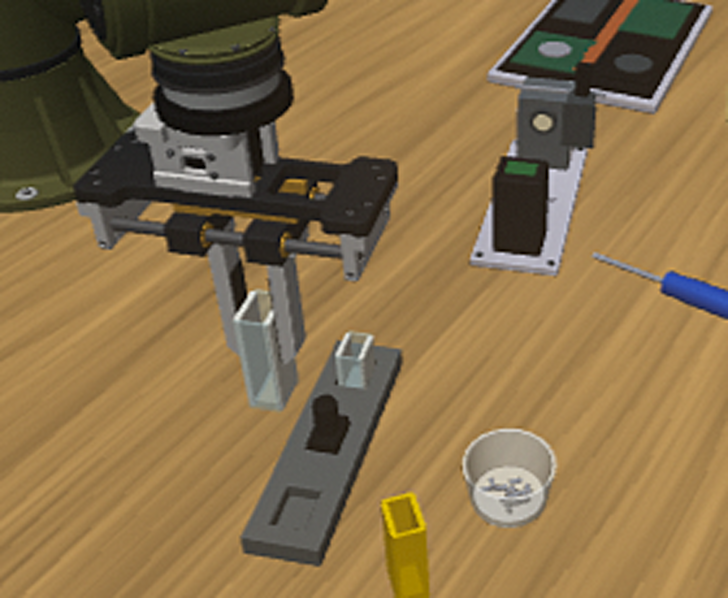

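The lift worked: the cell is upright between the fingers at (262,350), its pocket is empty, and the other pieces are undisturbed. Next I carry it to above the beam point.

Request:
jog_arm(
  plan=[-0.001, 0.009, 0.005, 0, 0, 0, -0.003, 0.027, 0.01, 0, 0, 0, -0.006, 0.054, 0.01, 0, 0, 0, -0.0095, 0.086, 0.01, 0, 0, 0, -0.013, 0.12, 0.01, 0, 0, 0, -0.017, 0.154, 0.01, 0, 0, 0, -0.021, 0.188, 0.01, 0, 0, 0, -0.0245, 0.222, 0.01, 0, 0, 0, -0.0285, 0.256, 0.01, 0, 0, 0, -0.032, 0.29, 0.01, 0, 0, 0, -0.036, 0.324, 0.01, 0, 0, 0.1, -0.0395, 0.356, 0.01, 0, 0, 0.2, -0.043, 0.386, 0.01, 0, 0, 0.3, -0.046, 0.414, 0.01, 0, 0, 0.3, -0.0485, 0.438, 0.01, 0, 0, 0.3, -0.0505, 0.455, 0.01, 0, 0, 0.3, -0.0515, 0.463, 0.01, 0, 0, 0.3, -0.0517, 0.4657, 0.01, 0, 0, 0.3, -0.0517, 0.4657, 0.01, 0, 0, 0.3, -0.0517, 0.4657, 0.01, 0, 0, 0.3],
)

```text
clock: 11.65
eef_pos: [550.7, 200.1, 181.9]
eef_rot: [-3.141, 0.0, 1.906]
wrist_force: [0.1, 1.4, -1.5]
finger_gap: 24.1
finger_force: 15.0
```

```bash
cat >> h.py <<'E'
def cellbox(c,zu,yaw):
    a=np.radians(yaw); ex=np.array([np.cos(a),np.sin(a),0]); ey=np.array([-np.sin(a),np.cos(a),0])
    return np.array([[*c,zu]+sx*12*ex+sy*17*ey+[0,0,z] for z in(0,76) for sx,sy in((-1,-1),(1,-1),(1,1),(-1,1))])
def show(name,c,zu,yaw,f):
    p,d=cap('scene'); im=cv2.resize(p[:,:,::-1],None,fx=4,fy=4,interpolation=cv2.INTER_CUBIC)
    q=(proj('scene',cellbox(c,zu,yaw))*4+1.5).astype(int)
    for i in range(8): cv2.circle(im,tuple(map(int,q[i])),3,(0,0,255),-1)
    b=(proj('scene',[[550.6,200.8,75]])[0]*4+1.5).astype(int)
    cv2.imwrite(f,im[b[1]-350:b[1]+250,b[0]-300:b[0]+300])
    return p,d
E
python3 - <<'E'
from h import *
s=manip.read_state(); print(s['eef_pos'],s['eef_rot'],s['finger_gap'])
c=s['eef_pos']; print(c[:2],c[2]-36)
p,d=show('pics/c.png',c[:2],c[2]-36,19.3,'pics/c.png') if 0 else show('c',c[:2],c[2]-36,19.3,'pics/c.png')
E
```

```text
[550.70543128 200.06499975 181.92337455] [-3.14148214e+00  7.85754769e-05  1.90645098e+00] 24.14436567747024
[550.70543128 200.06499975] 145.92337454581585
```

View pics/c.png

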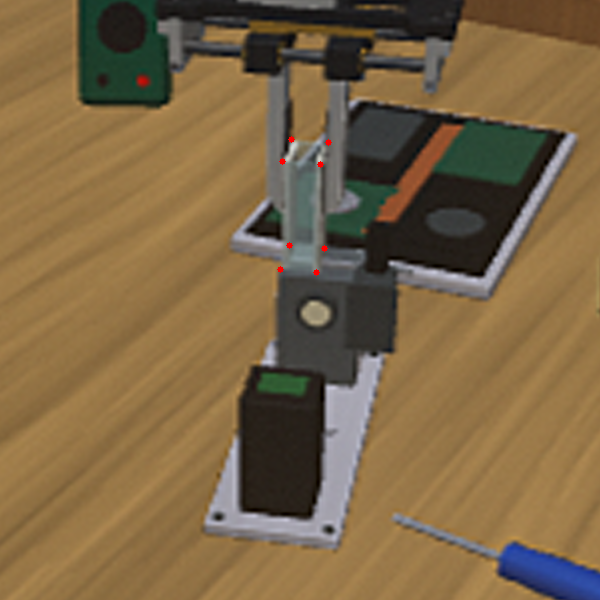

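The cell hangs upright over the path. The predicted corners sit a few enlarged pixels to the left of it, which is within calibration error. I'll measure the cell against the tester in the same view to remove that bias.

Run:
```python
from h import *
f=np.load('scene.npz');p,d=f['p'],f['d']; W=cloud('scene',d); h=W[...,2]
a=np.radians(19.3); B=np.array([550.6,200.8]); ex=np.array([np.cos(a),np.sin(a)]); ey=np.array([-np.sin(a),np.cos(a)])
L=np.dstack([(W[...,:2]-B)@ex,(W[...,:2]-B)@ey,h])
x,y=L[...,0],L[...,1]
def st(n,m): print(n,m.sum(),'\n',np.percentile(L[m],[1,10,50,90,99],axis=0).round(1))
st('sensor top (exp x+-25,y -106..-61, z100)',(abs(x)<40)&(y<-50)&(y>-120)&(h>97)&(h<106))
st('sensor near face y=-106, x +-25',(abs(x)<40)&(y<-100)&(y>-112)&(h>30)&(h<95))
st('lamp face y=61',(abs(x)<45)&(y>52)&(y<68)&(h>30)&(h<97))
st('tab',(x>20)&(x<60)&(y>50)&(y<85)&(h>115)&(h<145))
for z0 in(150,165,180,195,210,218): 
    m=(abs(x)<18)&(abs(y)<26)&(abs(h-z0)<5)
    if m.sum()>3: st('cell %d'%z0,m)
m=(abs(x)<18)&(abs(y)<26)&(h>135)&(h<240); v=np.argwhere(m); print(v.min(0),v.max(0))
# top camera view of tester
f=np.load('top.npz');W=cloud('top',f['d']);
```

```text
sensor top (exp x+-25,y -106..-61, z100) 191 
 [[ -22.4 -108.1   97.3]
 [ -17.6 -105.8   98.6]
 [   2.6  -89.6  100.4]
 [  20.9  -70.7  102. ]
 [  25.4  -64.4  102.7]]
sensor near face y=-106, x +-25 409 
 [[ -22.9 -110.2   30.9]
 [ -19.2 -108.7   36.7]
 [   1.4 -106.8   63.8]
 [  22.1 -104.5   89. ]
 [  26.  -102.6   94.2]]
lamp face y=61 320 
 [[-26.8  52.2  30.8]
 [-23.1  54.6  35.9]
 [ -1.7  59.8  60.1]
 [ 19.5  62.2  92. ]
 [ 30.   64.1  96.7]]
tab 64 
 [[ 34.   57.7 115.3]
 [ 35.   59.6 117.4]
 [ 41.7  62.8 130.1]
 [ 48.4  66.2 141.8]
 [ 49.1  72.4 142.9]]
cell 150 32 
 [[-10.7 -21.  145.4]
 [ -8.5 -19.8 147. ]
 [  2.2 -18.4 150.8]
 [ 11.9 -13.2 153.4]
 [ 12.4   5.1 154.9]]
cell 165 38 
 [[-11.4 -21.4 160.5]
 [ -8.5 -20.8 161.3]
 [  2.1 -17.9 164.5]
 [ 11.8 -14.2 168.8]
 [ 12.4   4.2 169.7]]
cell 180 40 
 [[-14.2 -22.3 175.4]
 [ -8.9 -20.9 176. ]
 [  1.5 -18.3 180.2]
 [ 11.7 -12.6 184. ]
 [ 14.7  -2.6 184.2]]
cell 195 48 
 [[-16.8 -22.4 190.2]
 [-13.1 -20.6 190.9]
 [  1.9 -18.2 194.9]
 [ 13.7 -10.3 199.3]
 [ 17.9  -8.2 199.7]]
cell 210 65 
 [[-16.6 -22.1 205.2]
 [-13.2 -20.4 206.1]
 [  1.  -16.3 210.4]
 [ 15.   11.3 214.2]
 [ 17.7  13.5 214.7]]
cell 218 87 
 [[-16.  -22.4 213.2]
 [-11.  -20.6 214.2]
 [ -1.6 -10.1 219.5]
 [ 11.9  12.1 222.6]
 [ 17.2  15.3 222.9]]
[101 258] [136 272]
```

Relative to the tester in the same view, the cell is within about 0.5 mm and square. Next I lower it into the path.

Request:
jog_arm(
  plan=[0, 0, -0.005, 0, 0, 0, 0, 0, -0.015, 0, 0, 0, 0, 0, -0.03, 0, 0, 0, 0, 0, -0.045, 0, 0, 0, 0, 0, -0.06, 0, 0, 0, 0, 0, -0.072, 0, 0, 0, 0, 0, -0.082, 0, 0, 0, 0, 0, -0.088, 0, 0, 0, 0, 0, -0.091, 0, 0, 0, 0, 0, -0.091, 0, 0, 0, 0, 0, -0.091, 0, 0, 0, 0, 0, -0.091, 0, 0, 0, 0, 0, -0.091, 0, 0, 0, 0, 0, -0.091, 0, 0, 0],
)

```text
clock: 13.1
eef_pos: [550.6, 200.8, 91.1]
eef_rot: [3.141, 0.0, 1.907]
wrist_force: [0.2, -0.3, -1.1]
finger_gap: 23.6
finger_force: 15.0
```

Run:
```python
from h import *
s=manip.read_state(); print(s['eef_pos'],s['eef_rot'],s['finger_gap'],s['finger_force'],s['wrist_force'],abs(s['qd']).max())
c=s['eef_pos']; p,d=show('d',c[:2],c[2]-36,19.3,'pics/d.png')
W=cloud('scene',d); h=W[...,2]
a=np.radians(19.3); B=np.array([550.6,200.8]); ex=np.array([np.cos(a),np.sin(a)]); ey=np.array([-np.sin(a),np.cos(a)])
x,y=(W[...,:2]-B)@ex,(W[...,:2]-B)@ey; L=np.dstack([x,y,h])
for z0 in(108,115,122,129):
    m=(abs(x)<18)&(abs(y)<24)&(abs(h-z0)<4); print(z0,m.sum(),np.percentile(L[m],[2,50,98],axis=0).round(1).tolist() if m.any() else '')
m=(abs(x)<18)&(abs(y)<24)&(h>100)&(h<150); print('rim top',np.percentile(h[m],95))
```

```text
[550.63878806 200.84479394  91.14872495] [3.14129243e+00 2.75618518e-05 1.90737393e+00] 23.644415948440116 14.99973401427269 [ 0.20710058 -0.31766143 -1.11470406] 0.0017770027269959725
108 35 [[-17.3, -21.2, 104.5], [0.4, -17.3, 107.6], [15.6, -7.3, 111.8]]
115 40 [[-17.5, -20.0, 111.3], [-0.6, -17.0, 114.9], [17.6, 13.4, 118.5]]
122 51 [[-17.5, -20.9, 118.3], [0.0, -10.2, 121.8], [17.4, 14.9, 125.7]]
129 67 [[-16.6, -21.7, 125.5], [-2.0, -9.0, 130.0], [17.3, 14.1, 132.7]]
rim top 143.7991528012933
```

View pics/d.png

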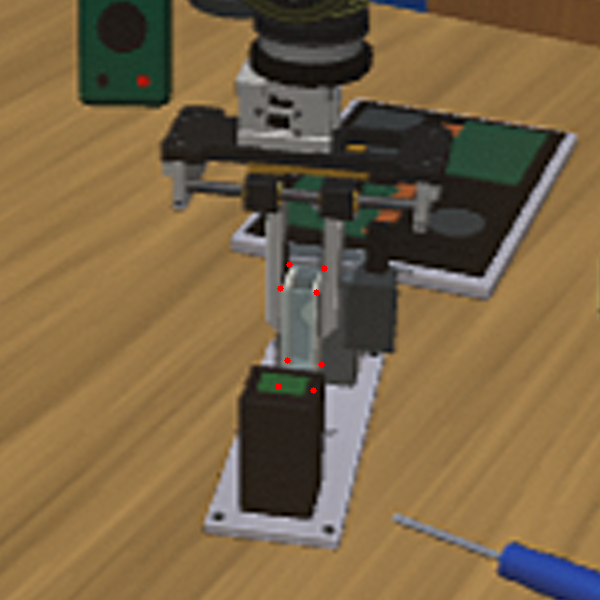

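The cell hangs upright and still between the barrels at (303,315), in front of the open lens, with the tester untouched. I'm handing in now.

```bash
python3 -c "
from cell import manip
print(manip.sign_off())"
```

```text
the job is handed in; nothing more can be done
None
```

The shutter is fully open against its stop, and I handed in at about 13 s with the tall cell still held by its frosted faces: upright, within about 0.5 mm of midway, and the light meeting its windows about 20 mm above its underside.

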